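Switch the seed-ball gate and feed the other tray

TASK

Three clay seed balls wait on the ramp of the sorting stand, and the tipping gate below it leans so that they would run into one tray. Push the raised end of the gate down with the fingertips so that it rocks over to its other side, then press the black release key and keep it down until all three balls have rolled into the other tray. Do not touch the balls themselves, and leave the bottle, jar and carton standing where they are.

Things in the scene. Friction and masses are not known exactly. Their poses are not given: they have to be found in the camera images.
- stand: Fixed sorting stand. Origin on the counter under the middle of the gate's pivot; x points uphill along the ramp (away from the robot at yaw 0), y left, z up. Plywood base 4 mm thick, 470 mm wide under the trays. A wooden ramp 45 mm wide runs from x = 35 mm (floor 131 mm high) up to x = 213 mm (floor 158 mm, walls 180 mm high), sloping 0.15 rad down to the gate.
- tray_left (a point): Middle of the floor (8 mm up) of the left (+y) white tray, inside 106 (x) x 156 (y) mm, centred at x = 0, y = +150 mm of the stand; walls reach 49 mm, the outer end wall 89 mm above the counter.
- tray_right (a point): The same for the right tray, at y = -150 mm of the stand.
- gate (a joint): Angle (rad) of the tipping gate, a 220 x 76 mm aluminium trough along the stand's y, pivoted in its middle about x, 95 mm up. It starts at either stop. +0.28: left end raised, feeds the right tray; -0.28: right end raised, feeds the left tray. A steel disc weight (40 mm, top 160 mm up) on its robot-side wall makes it fall to the nearer stop once past the middle. About 1 N on the raised pad moves it.
- pad_left (a point): Centre of the top of the left push pad, a flat tab 50 (x) x 40 (y) x 5 mm at the gate's left end, sticking out from the trough on the -x (robot) side, centred at x = -55 mm of the stand, 90 mm from the pivot. Raised it is about 122 mm, lowered about 73 mm above the counter.
- pad_right (a point): The same for the right push pad at the gate's right end.
- key (a joint): Travel (m) of the spring release key: 0 up, 0.020 fully down, straight down. It carries a steel stop blade across the ramp that blocks the balls; from 0.014 the blade is under the ramp floor and the balls roll off, the last is in the tray within about 3 s. 2 N starts it, 5.5 N holds it fully down; let go, it springs up.
- key_top (a point): Centre of the flat top of the black release key, 40 (x) x 36 (y) mm, standing at the right (-y) side of the ramp, 170 mm above the counter when up; it moves down with the key.
- ball0_center (a point): Centre of clay seed ball 0, a 30 mm terracotta ball (about 22 g). At the start the three lie in a row on the ramp behind the stop blade, this one lowest.
- ball1_center (a point): Centre of clay seed ball 1, a 30 mm terracotta ball (about 22 g). At the start the three lie in a row on the ramp behind the stop blade, this one in the middle.
- ball2_center (a point): Centre of clay seed ball 2, a 30 mm terracotta ball (about 22 g). At the start the three lie in a row on the ramp behind the stop blade, this one highest.
- bottle_a: Bystander: white bottle 52 mm across, 125 mm high, origin under its foot, beside the ramp behind a tray. Leave it.
- bottle_b: Bystander: white jar 60 mm across, 95 mm high, origin under its foot, beside the ramp behind a tray. Leave it.
- carton: Bystander: small upright cardboard carton 45 x 70 x 100 mm, origin under its foot, beside the ramp behind a tray. Leave it.

How it is judged:
On the way, in this order (a step that is already met when the one before it is completed fails the run):
1. the gate is rocked over to its other stop while the key is still up (distance of pad_left from where it was at the start of the episode above 0.0275 m and (value of joint gate above 0.22 rad or value of joint gate below -0.22 rad) and value of joint key below 0.008 m), for 0.1 s.
2. the release key is pressed down by the fingers (value of joint key above 0.014 m and contact force between the fingers and key above 0.5 N), for 0.1 s.
At the end, for the whole second after the job is handed in: The gate lies at the stop opposite to its start (beyond 0.2 rad), all three balls lie in the tray on its lowered side, and the key is up again (within 5 mm) (((value of joint gate below -0.2 rad and y of ball0_center in the frame of stand between 0.07 and 0.235 m and x of ball0_center in the frame of stand between -0.06 and 0.06 m and z of each of ball0_center, ball1_center, ball2_center in the frame of stand below 0.06 m and y of ball1_center in the frame of stand between 0.07 and 0.235 m and x of ball1_center in the frame of stand between -0.06 and 0.06 m and y of ball2_center in the frame of stand between 0.07 and 0.235 m and x of ball2_center in the frame of stand between -0.06 and 0.06 m) or (value of joint gate above 0.2 rad and y of ball0_center in the frame of stand between -0.235 and -0.07 m and x of ball0_center in the frame of stand between -0.06 and 0.06 m and z of each of ball0_center, ball1_center, ball2_center in the frame of stand below 0.06 m and y of ball1_center in the frame of stand between -0.235 and -0.07 m and x of ball1_center in the frame of stand between -0.06 and 0.06 m and y of ball2_center in the frame of stand between -0.235 and -0.07 m and x of ball2_center in the frame of stand between -0.06 and 0.06 m)) and distance of pad_left from where it was at the start of the episode above 0.0275 m and value of joint key below 0.005 m); the robot touches nothing.
It fails at once if a ball is touched by the robot (contact force between any of the fingers, the arm and ball0 above 0.2 N or contact force between any of the fingers, the arm and ball1 above 0.2 N or contact force between any of the fingers, the arm and ball2 above 0.2 N).
It fails at once if a ball is lifted above the ramp (z of any of ball0_center, ball1_center, ball2_center in the frame of stand above 0.2 m).
It fails at once if a bystander is shifted by more than 20 mm or tipped (distance of any of bottle_a, bottle_b, carton from where it was at the start of the episode above 0.02 m or angle between any of bottle_a, bottle_b, carton's own z axis and vertical above 0.3 rad).
It also fails if it takes over 42 s, if anything falls off the work surface, if the arm or the gripper's body presses on something with over 40 N, if the wrist force passes 120 N, or if a joint passes its speed limit or range.

ROBOT

A 6-joint arm with a two-finger parallel gripper is mounted at the origin on the work surface. World frame = base frame: x ahead of the robot, y to its left, z up, the work surface at z = 0. Lengths are in m, angles in rad, forces in N, time in s.
With the tool pointing down it reaches from about 0.225 to 0.875 m from the base axis. Payload 3.4 kg.
Tool frame: the origin (TCP) lies at the very end of the fingers, on their centre line; the grasp point (between the pads) lies 19 mm behind it; z points along the fingers, y is the direction in which the jaws open and shut (so a half turn about z gives the same grasp; the last joint's range is limited). The gripper opens to 85 mm and grips with 20 to 120 N. Pads are 22 mm wide; open, the fingers measure 114 mm over their backs; the gripper's body (76 mm by 85 mm) begins 54 mm behind the grasp point. The pads swing forward as they close: fully open they stand 13 mm farther back than shut.
Start: joints at [-1.294, 0.276, 1.505, -0, 1.361, -0.121], TCP at [0.223, -0.53, 0.231] pointing down, gripper open.
Joint ranges: [-2.89, 2.89], [-0.75, 2.08], [0.22, 2.7], [-1.18, 4.32], [0.11, 2.71], [-2.7, 2.7]. Speed limits (rad/s): [2.57, 2.57, 3.14, 3.14, 3.14, 3.14].

INTERFACE

Orientations are given as a unit quaternion [w, x, y, z].
In Python, from rig import manip gives the robot as it stands. The module is installed in compiled form; this text tells all that it offers.
- The arm moves only by the tool carry_out, never from a script. Its argument "moves" is one flat list of numbers, 5 for each row, row after row: the opening in per cent of the stroke, from 0 (shut) to 100 (fully open), then the shift along the world's x, y, z in cm, then the turn about the world's z in rad. A call has exactly 10 rows; each row shifts and turns the commanded pose from where the row before left it; what a row does not reach is not made up. A row lasts 1/10 s, in which the tool goes at most 50 mm and 8.59 degrees, less where a joint would pass 70% of its speed; a pose out of reach is approached as far as the arm can. A call is refused whole if a number of a shift passes 5 or a number of a turn 0.15, either way. A call with a gripper value outside its range is refused whole. The fingers move at their own pace and stop on an object; "squeeze" is the grip in N (left out, the last holds). Time passes only in rows, so rows that do not move let the fingers close, or fill a call up. It gives the time, the measured TCP pose, the force and the opening at its end, in the units of the state.
- manip.get_state(): the state, without advancing time (a new reading comes with each control period).
- manip.get_image(name): name is "scene" or "top" or "wrist"; returns the picture (420x560x3 uint8, red, green, blue); there is no depth.
- manip.camera_info(name): a dict with "fov_y" (degrees; the focal length in pixels is half the picture's height over the tangent of half this angle, whatever the lens; pixels are square), "cx", "cy" (the principal point, pixels), "rvec" (rotation vector, rad) and "tvec" (3), from world to camera coordinates, as OpenCV has them; the wrist camera has in their place "hand_eye" (4x4, takes a point from camera to tool coordinates, whose origin is the TCP and whose axes are the flange's). Camera axes: x right, y down, z forward; pixel columns grow to the right and rows downward; lengths in m; the calibration is good to about 2 mm. The wrist camera is an equidistant fisheye: a pixel r from the principal point sees the ray r / f radians off the axis. A picture is of the moment at which its call begins: read the wrist's pose just before it. camera_info takes no time and is no camera call.
- manip.sign_off(): hands the job in, once; it reports no verdict.
The state is a dict: "clock": time; "qpos": joint angles; "qd": joint speeds; "effort": joint torques, N m; "position": TCP position; "ee_rot": TCP orientation; "contact_force": force on the tool from outside, world axes, zero at the start; "moment": the same for the moment, N m; "width": finger opening in m.
Only numpy, scipy, OpenCV 4.12 (cv2) and the standard library are available. Lean on these libraries where they do the work, as an engineer would, in place of code of your own. Each camera call takes 0.05 s, during which the arm holds its last target. There are 200 camera calls.

## Working session

There is one attempt and no reset: what is moved stays moved. The work goes in short steps, Python scripts to look and compute and a tool call to move; the robot and the scene stay as the last step left them, time stands still between calls to the robot, and variables do not carry over. Pictures are saved under pics/ and viewed, about 8 in all and at most 12, crops included, and the job is handed in when it is done.

Besides the shell and the picture viewer there is one more tool, called after "Request:" by a JSON object that holds its "name" and its "arguments", one argument or row to a line. carry_out: Moves the arm, as the interface text tells. Its arguments: {"type":"object","properties":{"moves":{"type":"array","items":{"type":"number"}},"squeeze":{"type":"number"}},"required":["moves"]}

```bash
mkdir -p pics; python3 - <<'E'
from rig import manip
import cv2
for n in("scene","top"):
    cv2.imwrite(f"pics/{n}0.png",manip.get_image(n)[:,:,::-1]); print(n,manip.camera_info(n))
print(manip.camera_info("wrist")); print(manip.get_state())
E
```

```text
scene {'fov_y': 57.33118332780992, 'cx': 285.795951305031, 'cy': 211.85538574445542, 'rvec': array([ 2.48938947,  0.62167929, -0.16908344]), 'tvec': array([-0.55700427, -0.1363081 ,  1.080836  ])}
top {'fov_y': 53.47260636378639, 'cx': 275.7036327545238, 'cy': 200.16457504518266, 'rvec': array([ 2.21026325, -2.17285195,  0.11389127]), 'tvec': array([0.04534204, 0.58411233, 0.94312239])}
{'fov_y': 65.70646984690485, 'cx': 276.8663268225973, 'cy': 212.92651223088555, 'hand_eye': array([[ 3.35625442e-04, -9.54363740e-01, -2.98646513e-01,
         7.52502997e-02],
       [ 9.99999798e-01,  4.81307415e-04, -4.14258879e-04,
         1.15335828e-03],
       [ 5.39094434e-04, -2.98646314e-01,  9.54363709e-01,
        -1.42115280e-01],
       [ 0.00000000e+00,  0.00000000e+00,  0.00000000e+00,
         1.00000000e+00]])}
{'clock': 0.1, 'qpos': array([-1.29399542e+00,  2.76519942e-01,  1.50604021e+00, -3.54846166e-05,
        1.36071480e+00, -1.21030724e-01]), 'qd': array([ 0.00085246, -0.00252611, -0.00422789, -0.0009956 ,  0.00096351,
        0.00282404]), 'effort': array([ 1.21876757e-03, -4.17699158e+01, -2.46404010e+01, -2.55913856e-04,
        5.81654444e-03, -1.77243760e-05]), 'position': array([ 0.22259726, -0.52962823,  0.23051954]), 'ee_rot': array([-8.37253041e-04,  9.80280315e-01,  1.97610213e-01, -8.27435659e-05]), 'contact_force': array([ 0.68777675, -0.25702504, -0.23692822]), 'moment': array([ 0.01130445, -0.0343118 ,  0.00030664]), 'width': 0.08549272651676795}
```

View pics/scene0.png

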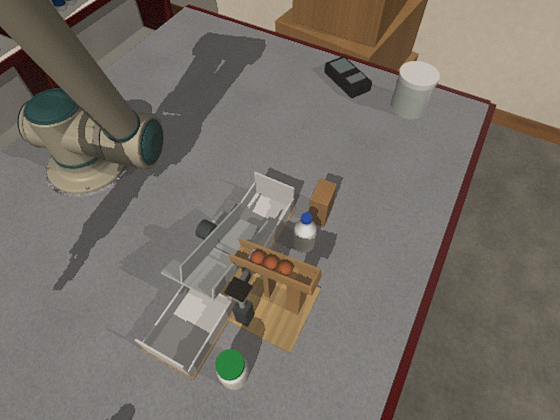

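View pics/top0.png

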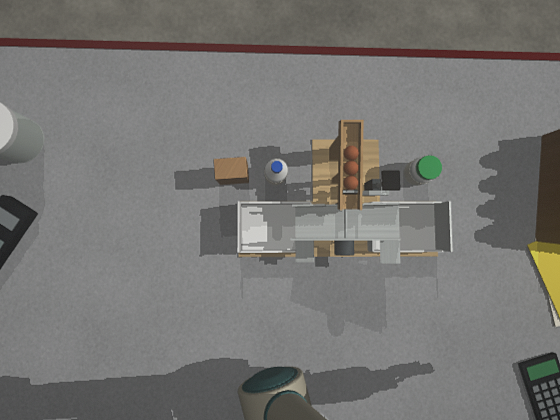

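The scene view shows the stand with the key at about (238,288) and the jar at (231,365). In the top view, uphill is up, the key is at (391,180), the balls are at x≈351 and the trough spans about 295–400. Next I'll enlarge both.

```bash
python3 - <<'E'
import cv2
a=cv2.imread("pics/top0.png")[110:280,225:465]; cv2.imwrite("pics/topc.png",cv2.resize(a,None,fx=3.3,fy=3.3,interpolation=cv2.INTER_CUBIC))
a=cv2.imread("pics/scene0.png")[165:385,130:340]; cv2.imwrite("pics/scenec.png",cv2.resize(a,None,fx=2.7,fy=2.7,interpolation=cv2.INTER_CUBIC))
E
```

```text
(no output)
```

View pics/topc.png

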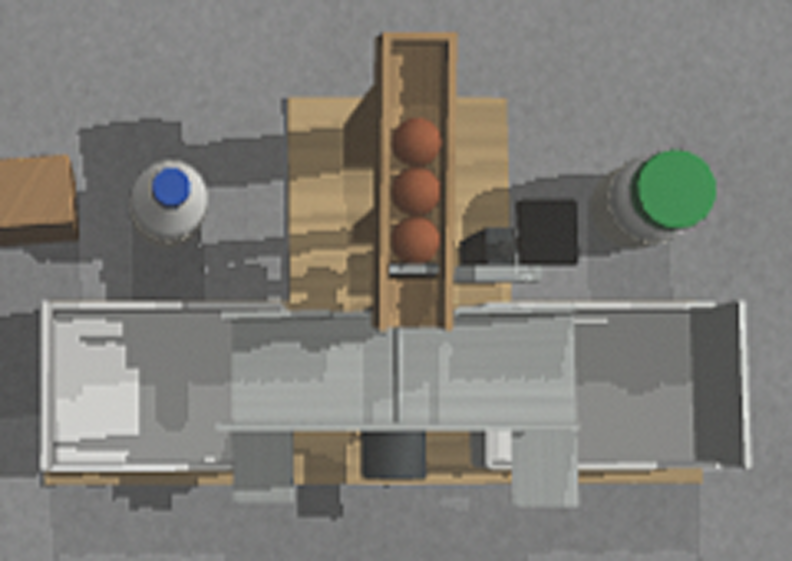

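View pics/scenec.png

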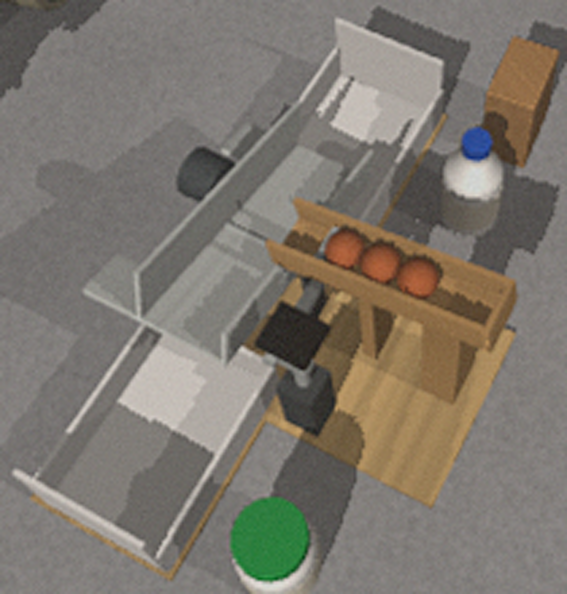

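```bash
cat > h.py <<'E'
import numpy as np, cv2
from rig import manip
def cam(n):
    c=manip.camera_info(n); f=210/np.tan(np.radians(c['fov_y']/2))
    K=np.array([[f,0,c['cx']],[0,f,c['cy']],[0,0,1]])
    return K@np.c_[cv2.Rodrigues(c['rvec'])[0],c['tvec']]
def tri(t,s): # pixels in full images
    X=cv2.triangulatePoints(cam("top"),cam("scene"),np.float64(t).reshape(2,1),np.float64(s).reshape(2,1)); return (X[:3]/X[3]).ravel()
E
python3 - <<'E'
from h import *
P={'pad-x-y':((578,506),(85,291)),'pad-x+y':((513,506),(113,262)),
'k-x+y':((517,263),(298,303)),'k+x+y':((517,200),(330,335)),'k+x-y':((577,200),(293,367)),'k-x-y':((577,264),(257,335)),
'ramp+x+y':((380,34),(515,284)),'ramp+x-y':((456,34),(491,325)),'b0':((415,241),(345,249)),'b2':((417,142),(418,276)),
'ramp-x+y':((376,326),(296,200)),'ramp-x-y':((450,326),(268,243)),'wallR':((578,428),(138,274))}
off=lambda a,o,k:(np.array(a)+.5)/k-.5+o
for k,(t,s) in P.items(): print(k,tri(off(t,(225,110),3.3),off(s,(130,165),2.7)).round(4))
E
```

```text
pad-x-y [ 0.4504 -0.2003  0.1228]
pad-x+y [ 0.4472 -0.1654  0.1052]
k-x+y [ 0.602  -0.1497  0.161 ]
k+x+y [ 0.6372 -0.1544  0.1548]
k+x-y [ 0.6335 -0.1883  0.1693]
k-x-y [ 0.5975 -0.1843  0.1734]
ramp+x+y [ 0.7352 -0.0666  0.1703]
ramp+x-y [ 0.7338 -0.1088  0.1843]
b0 [ 0.6117 -0.0917  0.1524]
b2 [ 0.671  -0.0905  0.1636]
ramp-x+y [ 0.5581 -0.0699  0.1464]
ramp-x-y [ 0.5597 -0.1135  0.1517]
wallR [ 0.4997 -0.1848  0.1718]
```

The right end is raised: its pad edge is at about z 0.12, so the gate is at -0.28. The pad centre is at about (0.470, -0.184), the key at about (0.6175, -0.169), and the stand at about (0.523, -0.0925) with yaw ≈0.02. These fit the text geometry.

Request:
{"name": "carry_out", "arguments": {
  "moves": [0,1.2,1.7,0,-0.1,0,1.2,1.7,0,-0.1,0,1.2,1.7,0,-0.1,0,1.2,1.7,0,-0.08,0,1.2,1.7,0,0,0,1.2,1.7,0,0,0,1.2,1.7,0,0,0,1.2,1.7,0,0,0,1.2,1.7,0,0,0,1.2,1.7,0,0]
}}

```text
clock: 1.1
position: [0.343, -0.3592, 0.2309]
ee_rot: [-0.0, 1.0, 0.009, -0.0]
contact_force: [1.0, 0.6, -0.3]
width: -0.0002
```

Request:
{"name": "carry_out", "arguments": {
  "moves": [0,1.2,1.7,0,0,0,1.2,1.7,0,0,0,1.2,1.7,0,0,0,1.2,1.7,0,0,0,1.2,1.7,0,0,0,1.2,1.7,0,0,0,1.2,1.7,0,0,0,1.2,1.7,0,0,0,1.2,1.7,0,0,0,1.2,1.7,0,0]
}}

```text
clock: 2.1
position: [0.4629, -0.1892, 0.2309]
ee_rot: [-0.0, 1.0, 0.009, -0.0]
contact_force: [-0.6, -0.1, 0.2]
width: -0.0001
```

```bash
python3 - <<'E'
from h import *
s=manip.get_state(); print(s['position'],s['ee_rot'],s['width'],s['contact_force'])
cv2.imwrite("pics/w1.png",manip.get_image("wrist")[:,:,::-1])
E
```

```text
[ 0.4629169  -0.18920281  0.23091322] [-1.83703740e-04  9.99960193e-01  8.91196969e-03 -3.93548648e-04] -0.00010500494634771068 [-0.57914713 -0.11430146  0.24565605]
```

View pics/w1.png

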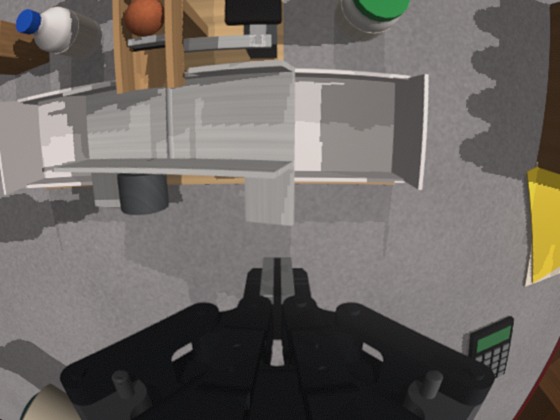

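The wrist view shows the raised right pad, with front corners at (246,221) and (294,224) and the wall side at y≈178. The lower edge of the key is at about (226–282, 23).

```bash
cat >> h.py <<'E'
from scipy.spatial.transform import Rotation as R
def wray(px,z,pos,q):
    c=manip.camera_info("wrist"); f=210/np.tan(np.radians(c['fov_y']/2))
    d=np.array(px)-[c['cx'],c['cy']]; r=np.hypot(*d); th=r/f
    v=np.r_[np.sin(th)*d/r,np.cos(th)]
    Rt=R.from_quat(np.r_[q[1:],q[0]]).as_matrix(); H=c['hand_eye']
    o=pos+Rt@H[:3,3]; v=Rt@H[:3,:3]@v
    return o+v*(z-o[2])/v[2]
E
python3 - <<'E'
from h import *
p=np.array([.46292,-.1892,.23091]);q=np.array([-.00018,.99996,.00891,-.0004])
for px,z in [((246,221),.1165),((294,224),.1275),((247,180),.1165),((292,175),.1275),((226,23),.17),((282,25),.17)]: print(px,wray(px,z,p,q).round(4))
E
```

```text
(246, 221) [ 0.4507 -0.1649  0.1165]
(294, 224) [ 0.4527 -0.2044  0.1275]
(247, 180) [ 0.4856 -0.166   0.1165]
(292, 175) [ 0.4924 -0.2016  0.1275]
(226, 23) [ 0.5975 -0.1567  0.17  ]
(282, 25) [ 0.5958 -0.1913  0.17  ]
```

Pad: x 0.451 to the wall at about 0.486, y -0.165…-0.204, which agrees with the first measurement. I'll descend and push.

Request:
{"name": "carry_out", "arguments": {
  "moves": [0,0.3,0.2,-1.6,0,0,0,0,-1.6,0,0,0,0,-1.6,0,0,0,0,-1.6,0,0,0,0,-1.6,0,0,0,0,-1.6,0,0,0,0,-0.6,0,0,0,0,-0.6,0,0,0,0,-0.5,0,0,0,0,-0.5,0]
}}

```text
clock: 3.15
position: [0.4662, -0.1885, 0.1135]
ee_rot: [0.0, 1.0, 0.009, 0.001]
contact_force: [-0.4, 0.9, 1.7]
width: 0.0
```

Request:
{"name": "carry_out", "arguments": {
  "moves": [0,0,0,-0.5,0,0,0,0,-0.5,0,0,0,0,-0.4,0,0,0,0,-0.4,0,0,0,0,-0.4,0,0,0,0,-0.3,0,0,0,0,-0.3,0,0,0,0,0,0,0,0,0,0,0,0,0,0,0,0]
}}

```text
clock: 4.15
position: [0.4659, -0.1882, 0.0855]
ee_rot: [0.0, 1.0, 0.009, 0.0]
contact_force: [0.5, -0.0, 1.1]
width: 0.0002
```

```bash
python3 - <<'E'
from h import *
s=manip.get_state(); print(s['clock'],s['position'],s['contact_force'])
a=manip.get_image("scene")[165:385,130:340,::-1]; cv2.imwrite("pics/s2.png",cv2.resize(a,None,fx=2.7,fy=2.7,interpolation=cv2.INTER_CUBIC))
E
```

```text
4.15 [ 0.46590457 -0.18823631  0.08547007] [ 0.53941252 -0.02446305  1.08357905]
```

View pics/s2.png

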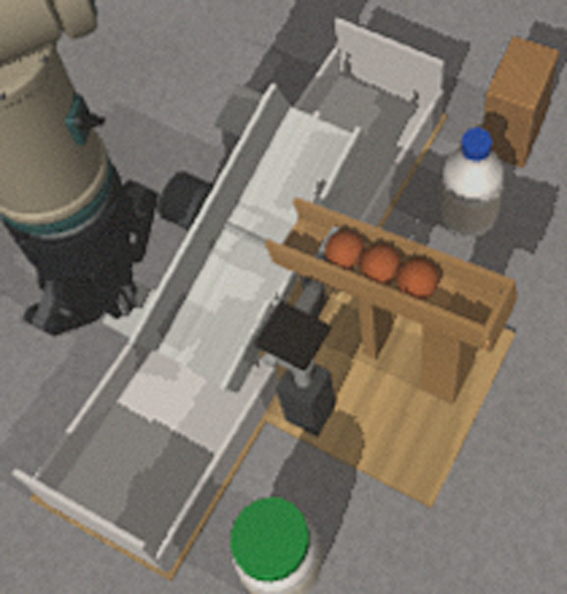

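The gate has rocked over: its left end is now raised, the right end lies down, and the balls are still behind the blade. I'll retreat and move above the key.

Request:
{"name": "carry_out", "arguments": {
  "moves": [0,0,0,1.8,0,0,0,0,1.8,0,0,0,0,1.8,0,0,0,0,1.8,0,0,0,0,1.8,0,0,0,0,1.8,0,0,0,0,1.8,0,0,0,0,1.8,0,0,0,0,0,0,0,0,0,0,0]
}}

```text
clock: 5.2
position: [0.4657, -0.1881, 0.2292]
ee_rot: [0.0, 1.0, 0.009, 0.0]
contact_force: [0.2, 0.5, -0.7]
width: -0.0001
```

Request:
{"name": "carry_out", "arguments": {
  "moves": [0,1.7,0.2,0,0,0,1.7,0.2,0,0,0,1.7,0.2,0,0,0,1.7,0.2,0,0,0,1.7,0.2,0,0,0,1.7,0.2,0,0,0,1.7,0.2,0,0,0,1.7,0.2,0,0,0,1.5,0,0,0,0,0,0,0,0]
}}

```text
clock: 6.2
position: [0.619, -0.1716, 0.2271]
ee_rot: [-0.0, 1.0, 0.009, -0.0]
contact_force: [-0.8, -0.3, 0.9]
width: -0.0001
```

```bash
python3 - <<'E'
from h import *
s=manip.get_state(); print(s['clock'],s['position'],s['contact_force'])
a=manip.get_image("scene")[165:385,130:340,::-1];a=cv2.resize(a,None,fx=1.9,fy=1.9,interpolation=cv2.INTER_CUBIC)
b=manip.get_image("top")[110:280,225:465,::-1];b=cv2.resize(b,None,fx=1.6,fy=1.6,interpolation=cv2.INTER_CUBIC)
b=cv2.copyMakeBorder(b,0,a.shape[0]-b.shape[0],0,0,cv2.BORDER_CONSTANT); cv2.imwrite("pics/s3.png",np.hstack([a,b]))
E
```

```text
6.2 [ 0.61902447 -0.17155838  0.22710097] [-0.78764334 -0.26484982  0.89663146]
```

View pics/s3.png

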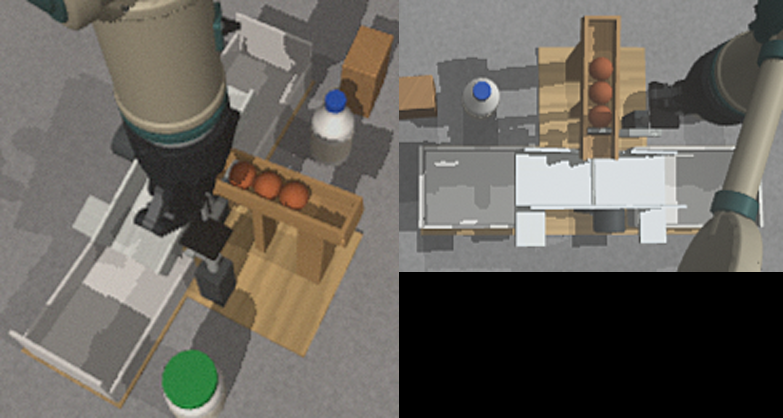

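The gate stays over, with the left pad raised. The fingers are above the key and the balls are still held, so I'll press and hold.

Request:
{"name": "carry_out", "arguments": {
  "moves": [0,-0.1,0,-1,0,0,0,0,-1,0,0,0,0,-1,0,0,0,0,-1,0,0,0,0,-1,0,0,0,0,-0.6,0,0,0,0,-0.6,0,0,0,0,-0.6,0,0,0,0,-0.6,0,0,0,0,-0.4,0]
}}

```text
clock: 7.3
position: [0.6154, -0.1721, 0.1513]
ee_rot: [0.0, 1.0, 0.009, -0.0]
contact_force: [-2.6, 0.4, 5.3]
width: 0.0001
```

Request:
{"name": "carry_out", "arguments": {
  "moves": [0,0,0,-0.1,0,0,0,0,0,0,0,0,0,0,0,0,0,0,0,0,0,0,0,0,0,0,0,0,0,0,0,0,0,0,0,0,0,0,0,0,0,0,0,0,0,0,0,0,0,0]
}}

```text
clock: 8.3
position: [0.6157, -0.1721, 0.1503]
ee_rot: [0.0, 1.0, 0.009, -0.0]
contact_force: [-3.3, 1.5, 3.8]
width: 0.0001
```

Request:
{"name": "carry_out", "arguments": {
  "moves": [0,0,0,0,0,0,0,0,0,0,0,0,0,0,0,0,0,0,0,0,0,0,0,0,0,0,0,0,0,0,0,0,0,0,0,0,0,0,0,0,0,0,0,0,0,0,0,0,0,0]
}}

```text
clock: 9.3
position: [0.6157, -0.1721, 0.1503]
ee_rot: [0.0, 1.0, 0.009, -0.0]
contact_force: [-4.4, 0.9, 4.4]
width: -0.0002
```

Request:
{"name": "carry_out", "arguments": {
  "moves": [0,0,0,0,0,0,0,0,0,0,0,0,0,0,0,0,0,0,0,0,0,0,0,0,0,0,0,0,0,0,0,0,0,0,0,0,0,0,0,0,0,0,0,0,0,0,0,0,0,0]
}}

```text
clock: 10.3
position: [0.6157, -0.1721, 0.1503]
ee_rot: [0.0, 1.0, 0.009, -0.0]
contact_force: [-3.2, -0.4, 4.3]
width: 0.0002
```

```bash
python3 - <<'E'
from h import *
s=manip.get_state(); print(s['clock'],s['position'],s['contact_force'])
a=manip.get_image("scene")[165:385,130:340,::-1];a=cv2.resize(a,None,fx=1.9,fy=1.9,interpolation=cv2.INTER_CUBIC)
b=manip.get_image("top")[110:280,225:465,::-1];b=cv2.resize(b,None,fx=1.6,fy=1.6,interpolation=cv2.INTER_CUBIC)
b=cv2.copyMakeBorder(b,0,a.shape[0]-b.shape[0],0,0,cv2.BORDER_CONSTANT); cv2.imwrite("pics/s4.png",np.hstack([a,b]))
E
```

```text
10.3 [ 0.61572371 -0.1721202   0.15030949] [-3.1540959  -0.35411139  4.31604579]
```

View pics/s4.png

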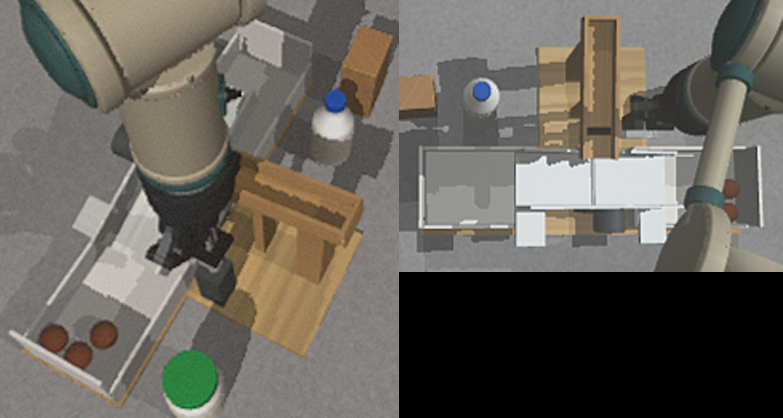

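All three balls are in the right tray and the ramp is empty. I'll lift off.

Request:
{"name": "carry_out", "arguments": {
  "moves": [0,0,0,0.8,0,0,0,0,1,0,0,0,0,1.5,0,0,0,0,1.5,0,0,0,0,1.5,0,0,0,0,1.5,0,0,0,0,1.5,0,0,0,0,1,0,0,0,0,0,0,0,0,0,0,0]
}}

```text
clock: 11.4
position: [0.616, -0.1721, 0.2532]
ee_rot: [0.0, 1.0, 0.009, 0.0]
contact_force: [-1.2, -1.0, -0.1]
width: -0.0001
```

```bash
python3 - <<'E'
from h import *
s=manip.get_state(); print(s['clock'],s['position'],s['contact_force'])
a=manip.get_image("scene")[165:385,130:340,::-1];a=cv2.resize(a,None,fx=1.9,fy=1.9,interpolation=cv2.INTER_CUBIC)
b=manip.get_image("wrist")[:,:,::-1];b=cv2.resize(b,(400,300))
b=cv2.copyMakeBorder(b,0,a.shape[0]-b.shape[0],0,0,cv2.BORDER_CONSTANT); cv2.imwrite("pics/s5.png",np.hstack([a,b]))
E
```

```text
11.4 [ 0.61598574 -0.17212031  0.25316725] [-1.15013149 -1.01132419 -0.07109599]
```

View pics/s5.png

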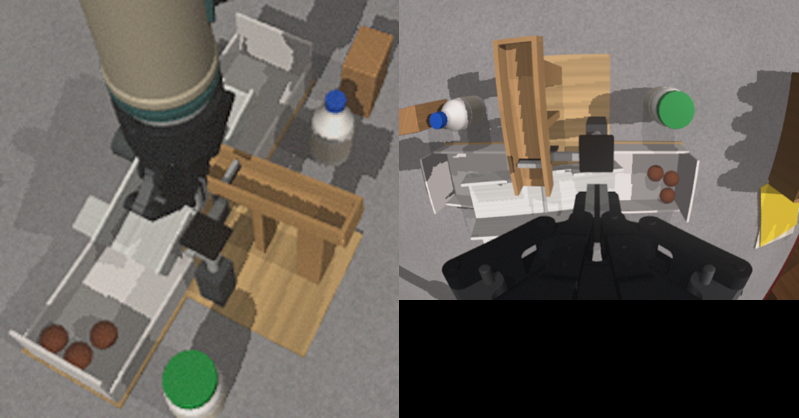

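The key is up again with its blade back across the ramp. All three balls lie in the right tray, the bystanders haven't moved, and the arm is clear.

```bash
python3 -c "from rig import manip; print(manip.sign_off())"
```

```text
the job is handed in; nothing more can be done
None
```

The job is handed in, and by my last checks all three balls are in the right tray. The sign-off reports no verdict.

- **What I did:** The right end of the gate was raised at the start, so I pushed the right pad down until the gate rocked over. I then pressed the key about 20 mm and held it for about 3 s, then lifted clear. This took about 11.5 s of the 42 s allowed.
- **Last pictures:** The gate is at its other stop, the ramp is empty and the key is back up with its blade across the ramp. The bottle, jar and carton look unmoved, judged by eye.
- **Last force reading:** About 1.5 N with the arm about 80 mm above the key. The sensor read 0.4–1.3 N in earlier free-air readings, so I took it as noise.
- **Disagreements:** My first two-camera pad heights came out a few millimetres below the text's 122 mm. The wrist view agreed on the pad's position, though its heights were taken from the text. While the key was held down there was also a sideways force of 3–4 N, probably friction; the arm came away cleanly.

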